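# Change the wax block in the cassette clamp

### The job

Swap the two wax blocks. Draw back the clamp's locking bolt and swing its lever fully open; lay the waiting block from the tray on the empty end of the clamp's track (the robot's right) and push it in until you feel the old block, driven out ahead of it, come up firmly against the end stop, but gently, well under 15 N: wax cracks. Then swing the lever fully shut, slide the bolt home, and lay the old block flat on the tray just where the waiting one lay, the same way round or reversed, leaving dispenser, tape roll and forceps undisturbed.

Things in the scene. Friction and masses are not known exactly. Their poses are not given: they have to be found in the camera images.
- clamp: bench cassette clamp, fixed: grey base 140 x 215 mm, 14 mm high. Origin on the bench under the middle of the jaws, z up. A level steel track, 30 mm wide (x -15..15 mm), top at z = 30 mm, runs along the clamp's y from y = -84 mm (empty feed end) past the end stop, a rigid saddle rising 8 mm above it. Its face is set by hand anywhere from y = +47 to +62 mm: find it by feel
- seat (a point): on the track between the jaws (clamp point 0, 0, 30 mm), axes as the clamp; the new block's origin ends y = -13..+2 mm from here. Jaws: y -16..5 mm, 14 mm high above the track; rear one (+x) fixed, mount to x = 43 mm; front one moved by the lever. Gap 28.2 mm shut (holds a block fast), 31 mm open. Lips 6.5 mm above the track overhang the block's base: it can only be slid along y, not lifted out
- feed (a point): middle of the empty feed end of the track (clamp point 0, -54, 30 mm), axes as the clamp; a block laid here clears the jaws, whose mouth at y = -16 mm is flared to 40 mm. Nothing stands behind it towards -y; the track's sides are open here and past the jaws, 16 mm above the base. With the old block at the stop and the new one touching it, the new one's rear end is 2 mm or more outside the mouth
- lever (a joint): clamp lever, turning about the vertical through clamp point (-52, 0) mm; 0 = shut (arm along -y), 1.4 rad = fully open (arm almost along -x, towards the robot; it turns clockwise seen from above). Stays where it is left, friction 0.1 N m. It can not leave 0 by more than about 0.03 rad while the bolt is home. Draws the front jaw back 2 mm per rad as a cam
- lever_knob (a point): middle of the lever's upright black knob, 18 mm diameter, from z = 45 to 69 mm, 56 mm from the lever's axis; the 12 mm wide arm below it (z = 34 to 44 mm) ends 68 mm from the axis
- bolt (a joint): locking bolt beside the lever's tip, sliding along the clamp's y: 0 = home (its end stands in front of the lever arm and locks it), 0.016 m = drawn back fully towards -y; the lever is free from 0.011 m on. Stays where it is left, friction 1.5 N. Slid home before the lever is shut it gets in the lever's way
- bolt_knob (a point): middle of the bolt's upright black knob, 13 mm diameter, from z = 46 to 66 mm, at clamp point (-64.5, -110) mm when home; its aluminium housing (22 x 22 mm, top z = 46 mm) stands 12 to 34 mm from it towards +y
- block_old: the old block, clamped in the jaws at the start: tissue cassette of white plastic with a wax block, 28.5 x 40 x 12 mm, 10 to 18 g; origin under its middle, long side along its y. Its base (y -20.5..19.5 mm), full width, is 5 mm high; the wax on it is 24.5 mm wide (y -19..11 mm) and reaches 12 mm. Can be grasped across its 28.5 mm near the bottom, tips 1 to 2 mm above what it lies on
- block_new: the waiting block on the tray, the same shape, size and weight as the old block (both slide easily on the steel track, friction about 0.25), long side along the tray's y at the start
- tray: aluminium block tray, fixed, 174 x 84 mm, flat top at z = 12 mm with 6 mm higher edges along its two long sides (inner faces at y = -37 and +37 mm). Origin on the bench under its middle, x along its 174 mm. Two places, 84 mm apart along x: the waiting block lies in one, the blade dispenser in the other
- bay_near (a point): middle of the tray's place at x = -42 mm, on its top; axes as the tray
- bay_far (a point): middle of the tray's place at x = +42 mm, on its top; axes as the tray
- dispenser: blade dispenser, 26 x 58 x 30 mm, loose, in the tray's other place (long side along the tray's y); must stay. Origin under its middle
- tape: roll of label tape lying on the bench, 73 mm diameter, 19 mm high, loose bystander; origin under its middle
- forceps: forceps lying on the bench, 128 x 12 x 5 mm, loose bystander; origin under its middle, long side along its y
There are look-alikes about, which are no part of the job. Leave any green or orange look-alike of the block_old alone.

How it is judged:
On the way, in this order (a step that is already met when the one before it is completed fails the run):
1. the locking bolt is drawn back (value of joint bolt above 0.011 m), for 0.1 s.
2. the lever is swung open (value of joint lever above 1.2 rad), for 0.1 s.
3. the new block, pushed along the track, presses the old one against the end stop (contact force between block_old and clamp above 1.5 N and contact force between block_new and block_old above 1 N and y of block_old in the frame of seat above 0.025 m), for 0.1 s.
At the end, for the whole second after the job is handed in: New block in the jaws, origin within 2 mm of the seat in x and z, -15.5 to +4 mm in y, 0.06 rad of the track's line; lever within 0.06 rad of shut; bolt within 4 mm of home; old block flat on the tray within 12 mm of the free place's middle in x and y and 0.2 rad of the tray's y; both at rest (y of block_new in the frame of seat between -0.0155 and 0.004 m and x of block_new in the frame of seat between -0.002 and 0.002 m and z of block_new in the frame of seat between -0.002 and 0.002 m and angle between the y axis of block_new and the y axis of clamp, either way round below 0.06 rad and value of joint lever below 0.06 rad and value of joint bolt below 0.004 m and ((x of block_old in the frame of bay_near between -0.012 and 0.012 m and y of block_old in the frame of bay_near between -0.012 and 0.012 m and z of block_old in the frame of bay_near between -0.002 and 0.003 m) or (x of block_old in the frame of bay_far between -0.012 and 0.012 m and y of block_old in the frame of bay_far between -0.012 and 0.012 m and z of block_old in the frame of bay_far between -0.002 and 0.003 m)) and angle between the y axis of block_old and the y axis of tray, either way round below 0.2 rad and angle between block_old's own z axis and vertical below 0.1 rad and linear speed of each of block_old, block_new below 0.01 m/s); the robot touches nothing.
It fails at once if the blocks are pressed together with more than 15 N (contact force between block_new and block_old above 15 N).
It fails at once if the blade dispenser is shifted by more than 10 mm (distance of dispenser from where it was at the start of the episode above 0.01 m).
It fails at once if the tape roll is shifted by more than 15 mm (distance of tape from where it was at the start of the episode above 0.015 m).
It fails at once if the forceps are shifted by more than 15 mm (distance of forceps from where it was at the start of the episode above 0.015 m).
It also fails if it takes over 72 s, if anything falls off the work surface, if the arm or the gripper's body presses on something with over 40 N, if the wrist force passes 120 N, or if a joint passes its speed limit or range.

### The arm

A 7-joint arm with a two-finger parallel gripper is mounted at the origin on a cart in front of the work surface, level with it; the furniture and walls round the work are solid. World frame = base frame: x ahead of the robot, y to its left, z up, the work surface at z = 0. Lengths are in m, angles in rad, forces in N, time in s.
With the tool pointing down it reaches from about 0.425 to 0.925 m from the base axis. Payload 6.8 kg.
Tool frame: the origin (TCP) lies at the very end of the fingers, on their centre line; the grasp point (between the pads) lies 19 mm behind it; z points along the fingers, y is the line along which they close (so a half turn about z gives the same grasp; the last joint's range is limited). The gripper opens to 85 mm and grips with 20 to 120 N. Pads are 22 mm wide; open, the fingers measure 114 mm over their backs; the gripper's body (76 mm by 85 mm) begins 54 mm behind the grasp point. The pads swing forward as they close: fully open they stand 13 mm farther back than shut.
Start: joints at [-1.31, 0.477, 0.022, 1.555, -0.011, 1.109, -0.083], TCP at [0.243, 0.63, 0.231] pointing down, gripper open.
Joint ranges: [-2.96, 2.96], [-0.34, 2.1], [-1.41, 1.46], [0.24, 2.44], [-1.37, 4.51], [0.17, 1.92], [-2.96, 2.96]. Speed limits (rad/s): [2.39, 2.39, 3.14, 3.14, 3.14, 3.14, 3.14].

### API

Orientations are given as a unit quaternion [w, x, y, z].
In Python, from station import * gives the robot as it stands.
- The arm moves only by the tool jog_arm, never from a script. Its argument "moves" is one flat list of numbers, 7 for each row, row after row: the shift along the tool's x, y, z normalised to -1 to 1, where 1 is 20 mm, then the turn, a rotation vector about the tool's x, y, z normalised to -1 to 1, where 1 is 4 degrees, then the opening, from 0 (shut) to 1 (fully open). In form: [x, y, z, rx, ry, rz, claw, x, y, z, rx, ry, rz, claw, ...]. A call has exactly 8 rows; each row shifts and turns the commanded pose from where the row before left it, along the tool's axes as they then stand; what a row does not reach is not made up. A row lasts 1/12 s, in which the tool goes at most 41.7 mm and 7.16 degrees, less where a joint would pass 70% of its speed; a pose out of reach is approached as far as the arm can. A call with a number of a shift or a turn outside -1 to 1 is refused whole. A call with a gripper value outside its range is refused whole. The fingers move at their own pace and stop on an object; "grip_force" is the grip in N (left out, the last holds). Time passes only in rows, so rows that do not move let the fingers close, or fill a call up. It gives the time, the measured TCP pose, the force, the opening and the grip force at its end, in the units of the state.
- get_obs(): the state, without advancing time (a new reading comes with each control period).
- read_camera(name): name is "scene" or "top" or "wrist"; returns a dict with "color" (384x512x3 uint8, blue, green, red), "fx", "fy", "cx", "cy" (pixels), "k1" (the pictures are not rectified: a ray, as slopes to the right and down, at radius r is drawn at 1 + k1 r^2 times it, then the intrinsics apply), "rvec" (rotation vector, rad) and "tvec" (3), from world to camera coordinates, as OpenCV has them. Camera axes: x right, y down, z forward; pixel columns grow to the right and rows downward; lengths in m; the calibration is good to about 2 mm. A picture is of the moment at which its call begins. There is no depth.
- hand_in(): hands the job in; it is judged then, once.
The state is a dict: "t": time; "q": joint angles; "joint_vel": joint speeds; "joint_torque": joint torques, N m; "eef_pos": TCP position; "tool_rot": TCP orientation; "contact_force": force on the tool from outside, world axes, zero at the start; "torque": the same for the moment, N m; "gripper_width": opening from 0.0 (shut) to 1.0 (fully open); "grasp_force": force on a finger pad.
Only numpy, scipy, OpenCV 4.12 (cv2) and the standard library are available. Lean on these libraries where they do the work, as an engineer would, in place of code of your own. Each camera call takes 0.05 s, during which the arm holds its last target. There are 200 camera calls.

## Working session

There is one attempt and no reset: what is moved stays moved. The work goes in short steps, Python scripts to look and compute and a tool call to move; the robot and the scene stay as the last step left them, time stands still between calls to the robot, and variables do not carry over. Pictures are saved under pics/ and viewed, at most 10 in all, crops included, and the job is handed in when it is done.

Besides the shell and the picture viewer there is one more tool, called as name(argument=value, ...) on one line, values as JSON. jog_arm: Moves the arm, as the interface text tells. Scaled input: -1 to 1 covers 20 mm each way for a shift and 4 degrees each way for a turn. Its arguments: {"type":"object","properties":{"moves":{"type":"array"},"grip_force":{"type":"number"}},"required":["moves"]}

```bash
mkdir -p pics; python3 - <<'E'
from station import *
import cv2,numpy as np
o=get_obs();print({k:np.round(v,3).tolist() for k,v in o.items()})
for n in ("scene","top"):
    c=read_camera(n);cv2.imwrite(f"pics/{n}0.png",c["color"])
    np.savez(f"{n}0.npz",**c)
    R=cv2.Rodrigues(np.array(c["rvec"]))[0];print(n,c["fx"],c["k1"],(-R.T@c["tvec"]).round(3),R.round(2).tolist())
E
```

```text
{'t': 0.0, 'q': [-1.31, 0.478, 0.022, 1.556, -0.011, 1.109, -0.083], 'joint_vel': [-0.001, -0.002, -0.0, -0.001, 0.0, 0.001, -0.001], 'joint_torque': [-0.0, -59.645, 1.608, -28.12, 0.013, 0.009, 0.0], 'eef_pos': [0.243, 0.629, 0.23], 'tool_rot': [-0.0, 0.183, 0.983, -0.001], 'contact_force': [-0.939, 0.761, -0.2], 'torque': [-0.033, -0.006, 0.046], 'grasp_force': 0.0, 'gripper_width': 1.0}
scene 362.3416063718522 -0.10647074301589099 [0.005 0.528 0.497] [[-0.68, -0.73, 0.02], [-0.36, 0.32, -0.88], [0.63, -0.6, -0.48]]
top 428.21135500453687 -0.03171321841206109 [ 0.358 -0.028  1.043] [[0.08, -1.0, 0.0], [-0.97, -0.07, -0.24], [0.24, 0.01, -0.97]]
```

View pics/top0.png

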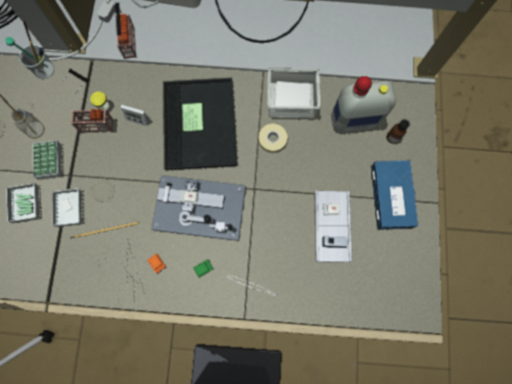

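View pics/scene0.png

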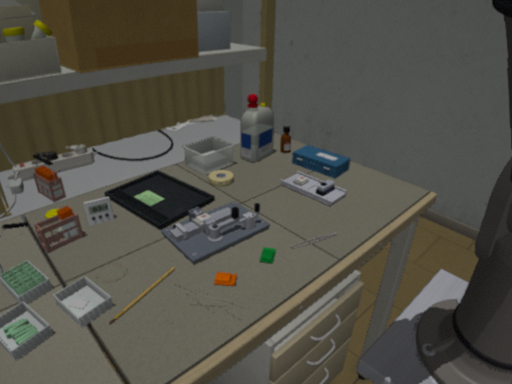

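The top view shows the clamp's grey base at about (198,208) and the tray at (333,226), with block (333,209) in its far place and dispenser (335,241) in its near place. The tape is at (273,137) and the forceps at (251,285). The green and orange look-alikes are at (203,268) and (157,263).

```bash
cat > h.py <<'E'
import numpy as np,cv2
def K(c): return np.array([[c["fx"],0,c["cx"]],[0,c["fy"],c["cy"]],[0,0,1.]])
def D(c): return np.array([float(c["k1"]),0,0,0])
def pix(c,P): return cv2.projectPoints(np.float64(P).reshape(-1,1,3),c["rvec"],c["tvec"],K(c),D(c))[0].reshape(-1,2)
def onz(c,uv,z):
    p=cv2.undistortPoints(np.float64(uv).reshape(-1,1,2),K(c),D(c)).reshape(-1,2)
    R=cv2.Rodrigues(np.float64(c["rvec"]))[0];o=-R.T@np.float64(c["tvec"]).ravel()
    d=np.c_[p,np.ones(len(p))]@R
    return o+d*((z-o[2])/d[:,2])[:,None]
E
python3 - <<'E'
from h import *
t=np.load("top0.npz");s=np.load("scene0.npz");im=t["color"]
a=cv2.resize(im[170:245,145:250],None,fx=7,fy=7,interpolation=cv2.INTER_CUBIC)
cv2.imwrite("pics/crop1.png",a[:525,:735])
b=cv2.resize(im[185:268,310:360],None,fx=7,fy=7,interpolation=cv2.INTER_CUBIC)
cv2.imwrite("pics/crop2.png",b)
for uv,n in [((157,179),"clamp TL"),((244,185),"TR"),((238,239),"BR"),((152,229),"BL")]: print(n,onz(t,[uv],.014).round(3))
for uv,n in [((315.5,191.5),"tray TL"),((350,192),"TR"),((351,261),"BR"),((316,261),"BL")]: print(n,onz(t,[uv],.014).round(3))
print(onz(t,[(273,137)],.019),onz(t,[(251,285)],.003))
E
```

```text
clamp TL [[0.636 0.223 0.014]]
TR [[0.637 0.004 0.014]]
BR [[0.501 0.008 0.014]]
BL [[0.51  0.219 0.014]]
tray TL [[ 0.634 -0.174  0.014]]
TR [[ 0.639 -0.26   0.014]]
BR [[ 0.469 -0.266  0.014]]
BL [[ 0.463 -0.182  0.014]]
[[ 0.76803144 -0.05952606  0.019     ]] [[ 0.39531599 -0.03120301  0.003     ]]
```

View pics/crop1.png

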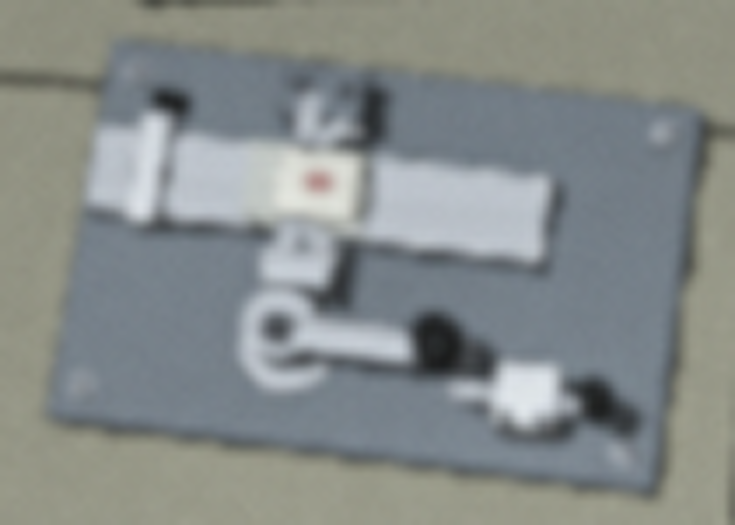

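View pics/crop2.png

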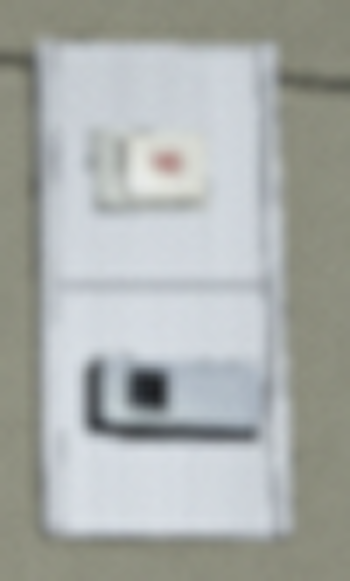

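The crop shows the old block at crop pixel (305,182), the lever knob at (435,340), the bolt knob at (598,400), and the track's right end at about (550,215). In the tray, the block's wax and label strip are at (155,170), with the dispenser below it. Next: rough poses, then a close wrist view.

```bash
python3 - <<'E'
from h import *
t=np.load("top0.npz")
f=lambda x,y,z,ox=145,oy=170: onz(t,[(ox+x/7-.43,oy+y/7-.43)],z)[0]
P={k:f(*v) for k,v in dict(TL=(115,40,.014),TR=(700,105,.014),BR=(655,490,.014),BL=(50,415,.014),lev=(435,328,.069),piv=(277,325,.044),bolt=(592,390,.066),trR1=(553,178,.03),trR2=(542,265,.03),wax=(320,182,.042)).items()}
for k,v in P.items(): print(k,v.round(3))
for a,b in (("TL","TR"),("BL","BR")): d=P[a]-P[b];print(np.degrees(np.arctan2(-d[0],d[1])))
for a,b in (("TL","BL"),("TR","BR")): d=P[a]-P[b];print(np.degrees(np.arctan2(d[1],d[0])))
g=lambda x,y,z:f(x,y,z,310,185)
for n,v in dict(TL=(38,42,.018),TR=(276,45,.018),BR=(293,535,.018),BL=(42,535,.018),b1=(97,130,.017),b2=(95,210,.017),b3=(208,205,.02),b4=(208,138,.024)).items(): print(n,g(*v).round(3))
E
```

```text
TL [0.647 0.214 0.014]
TR [0.638 0.003 0.014]
BR [0.5   0.008 0.014]
BL [0.51  0.22  0.014]
lev [0.541 0.083 0.069]
piv [0.542 0.139 0.044]
bolt [0.524 0.029 0.066]
trR1 [0.604 0.052 0.03 ]
trR2 [0.573 0.053 0.03 ]
wax [0.593 0.13  0.042]
-2.2188726926019413
-2.7127344013021784
-2.3749734684729145
-1.9533724972116593
TL [ 0.635 -0.172  0.018]
TR [ 0.641 -0.256  0.018]
BR [ 0.468 -0.266  0.018]
BL [ 0.462 -0.18   0.018]
b1 [ 0.605 -0.194  0.017]
b2 [ 0.576 -0.194  0.017]
b3 [ 0.581 -0.233  0.02 ]
b4 [ 0.604 -0.232  0.024]
```

jog_arm(moves=[0, 0, 0, 0, 0, 1, 1, 0, 0, 0, 0, 0, 1, 1, 0, 0, 0, 0, 0, 1, 1, 0, 0, 0, 0, 0, 1, 1, 0, 0, 0, 0, 0, 1, 1, 0, 0, 0, 0, 0, 1, 1, 0, 0, 0, 0, 0, 1, 1, 0, 0, 0, 0, 0, 1, 1])

```text
t: 0.77
eef_pos: [0.2432, 0.6293, 0.2307]
tool_rot: [0.0, 0.449, 0.894, -0.001]
contact_force: [-0.1, 0.1, -0.1]
gripper_width: 0.999
grasp_force: 0.0
```

jog_arm(moves=[0, 0, 0, 0, 0, 1, 1, 0, 0, 0, 0, 0, 1, 1, 0, 0, 0, 0, 0, 1, 1, 0, 0, 0, 0, 0, 1, 1, 0, 0, 0, 0, 0, 1, 1, 0, 0, 0, 0, 0, 1, 1, 0, 0, 0, 0, 0, 1, 1, 0, 0, 0, 0, 0, 1, 1])

```text
t: 1.43
eef_pos: [0.2432, 0.6293, 0.2307]
tool_rot: [0.0, 0.678, 0.735, -0.0]
contact_force: [-0.4, 0.6, 0.6]
gripper_width: 0.997
grasp_force: 0.0
```

jog_arm(moves=[0, 0, 0, 0, 0, 0.86, 1, 0, 0, 0, 0, 0, 0.86, 1, -0.88, 0.59, -0.12, 0, 0, 0, 1, -0.88, 0.59, -0.12, 0, 0, 0, 1, -0.88, 0.59, -0.12, 0, 0, 0, 1, -0.88, 0.59, -0.12, 0, 0, 0, 1, -0.88, 0.59, -0.12, 0, 0, 0, 1, -0.88, 0.59, -0.12, 0, 0, 0, 1])

```text
t: 2.1
eef_pos: [0.3106, 0.5204, 0.2454]
tool_rot: [0.0, 0.719, 0.695, -0.0]
contact_force: [0.2, -0.4, -0.2]
gripper_width: 0.995
grasp_force: 0.0
```

jog_arm(moves=[-0.88, 0.59, -0.12, 0, 0, 0, 1, -0.88, 0.59, -0.12, 0, 0, 0, 1, -0.88, 0.59, -0.12, 0, 0, 0, 1, -0.88, 0.59, -0.12, 0, 0, 0, 1, -0.88, 0.59, -0.12, 0, 0, 0, 1, -0.88, 0.59, -0.12, 0, 0, 0, 1, -0.88, 0.59, -0.12, 0, 0, 0, 1, -0.88, 0.59, -0.12, 0, 0, 0, 1])

```text
t: 2.77
eef_pos: [0.4, 0.3764, 0.2647]
tool_rot: [-0.0, 0.719, 0.695, -0.0]
contact_force: [-0.3, -0.4, 0.1]
gripper_width: 1.002
grasp_force: 0.0
```

jog_arm(moves=[-0.88, 0.59, -0.12, 0, 0, 0, 1, -0.88, 0.59, -0.12, 0, 0, 0, 1, -0.88, 0.59, -0.12, 0, 0, 0, 1, -0.88, 0.59, -0.12, 0, 0, 0, 1, -0.88, 0.59, -0.12, 0, 0, 0, 1, -0.88, 0.59, -0.12, 0, 0, 0, 1, -0.88, 0.59, -0.12, 0, 0, 0, 1, -0.88, 0.59, -0.12, 0, 0, 0, 1])

```text
t: 3.43
eef_pos: [0.4893, 0.2325, 0.2839]
tool_rot: [-0.0, 0.719, 0.695, -0.0]
contact_force: [0.7, 0.5, 0.2]
gripper_width: 0.999
grasp_force: 0.0
```

jog_arm(moves=[-0.88, 0.59, -0.12, 0, 0, 0, 1, -0.88, 0.59, -0.12, 0, 0, 0, 1, -0.88, 0.59, -0.12, 0, 0, 0, 1, -0.88, 0.59, -0.12, 0, 0, 0, 1, -0.88, 0.59, -0.12, 0, 0, 0, 1, -0.88, 0.59, -0.12, 0, 0, 0, 1, -0.88, 0.59, -0.12, 0, 0, 0, 1, -0.88, 0.59, -0.12, 0, 0, 0, 1])

```text
t: 4.1
eef_pos: [0.5787, 0.0886, 0.303]
tool_rot: [-0.0, 0.719, 0.695, -0.0]
contact_force: [-0.0, -0.0, -0.2]
gripper_width: 0.997
grasp_force: 0.0
```

```bash
python3 - <<'E'
from station import *
from h import *
c=read_camera("wrist");cv2.imwrite("pics/w1.png",c["color"]);np.savez("w1.npz",**c)
R=cv2.Rodrigues(np.array(c["rvec"]))[0];print((-R.T@c["tvec"]).round(3),R.round(2).tolist(),c["fx"],c["k1"],get_obs()["eef_pos"])
E
```

```text
[0.583 0.169 0.446] [[1.0, -0.04, -0.0], [-0.03, -0.95, 0.31], [-0.01, -0.31, -0.95]] 290.92282721075526 -0.06730386393037982 [0.58074764 0.08372335 0.30383988]
```

View pics/w1.png

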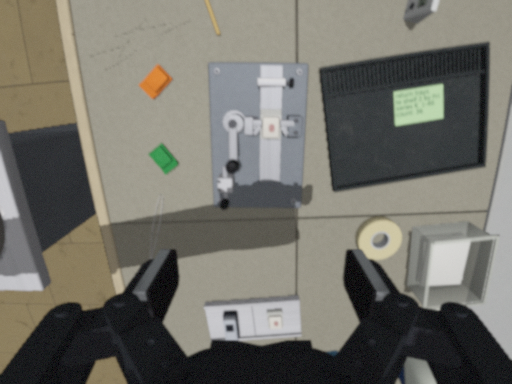

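The wrist view shows the clamp at (258,135), the lever knob at (233,166), the bolt knob at (224,203), the tray at (253,318) and the tape at (380,240). I'll go lower for a precise look.

jog_arm(moves=[-0.35, -0.1, 0.9, 0, 0, 0, 1, -0.35, -0.1, 0.9, 0, 0, 0, 1, -0.35, -0.1, 0.9, 0, 0, 0, 1, -0.35, -0.1, 0.9, 0, 0, 0, 1, -0.35, -0.1, 0.9, 0, 0, 0, 1, -0.35, -0.1, 0.9, 0, 0, 0, 1, -0.35, -0.1, 0.9, 0, 0, 0, 1, -0.35, -0.1, 0.9, 0, 0, 0, 1])

```text
t: 4.82
eef_pos: [0.5601, 0.034, 0.1582]
tool_rot: [-0.0, 0.719, 0.695, -0.0]
contact_force: [-0.7, -0.6, 0.7]
gripper_width: 0.999
grasp_force: 0.0
```

```bash
python3 - <<'E'
from station import *
from h import *
import time
get_obs();c=read_camera("wrist");c=read_camera("wrist");cv2.imwrite("pics/w2.png",c["color"]);np.savez("w2.npz",**c)
R=cv2.Rodrigues(np.array(c["rvec"]))[0];o=get_obs();print((-R.T@c["tvec"]).round(4),o["eef_pos"],o["t"])
E
```

```text
[0.5629 0.1131 0.2973] [0.55790683 0.03283488 0.15658998] 4.9167
```

View pics/w2.png

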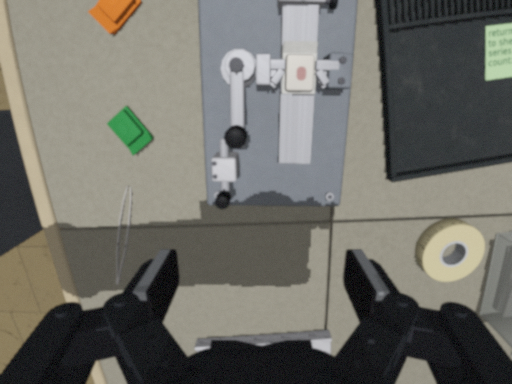

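The clamp is sharp here: lever knob at (235,136), bolt knob at (222,199), track end at row 163 (columns 279–312), and the red mark on the block at (302,73). I'll measure these now.

```bash
python3 - <<'E'
from h import *
c=dict(np.load("w2.npz"));g=c["color"].max(2)
def cen(x0,x1,y0,y1,m):
    n,l,s,ce=cv2.connectedComponentsWithStats(np.uint8(m[y0:y1,x0:x1]));k=1+s[1:,4].argmax();return ce[k]+[x0,y0],s[k]
for n,b,z in (("lev",(220,252,120,153),.057),("bolt",(210,236,186,212),.056)):
    for th in (45,60):
        p,s=cen(*b,g<th);print(n,p.round(1),s,onz(c,[p],z)[0].round(4))
# track edges in rows 100..155, end
tr=[];
for r in (105,120,135,150,158):
    row=np.float64(g[r,262:335]);d=np.diff(cv2.GaussianBlur(row[None],(5,1),0)[0]);tr.append((262.5+d.argmax(),r,262.5+d.argmin()));
for a,r,b in tr: print(r,a,b,onz(c,[(a,r),(b,r)],.03)[:,:2].round(4).tolist())
col=np.float64(g[150:180,286:306].mean(1));e=150.5+np.diff(col).argmin();print("end",e,onz(c,[(295,e)],.03).round(4))
hsv=cv2.cvtColor(c["color"],cv2.COLOR_BGR2HSV)
p,s=cen(222,255,45,85,g<75);print("piv",p,s,onz(c,[p],.046)[0].round(4))
b=c["color"].astype(int);m=(b[...,2]-b[...,0]>25)
p,s=cen(275,325,50,100,m);print("waxcol",p,s,onz(c,[p],.042)[0].round(4))
E
```

```text
lev [236.3 137.9] [  6   7  21  20 217] [0.5405 0.0825 0.057 ]
lev [235.8 137. ] [  5   6  22  22 359] [0.5401 0.0832 0.057 ]
bolt [223.1 199.7] [  6   6  15  16 139] [0.5254 0.0289 0.056 ]
bolt [222.9 199.8] [  5   5  16  18 205] [0.5251 0.0288 0.056 ]
105 280.5 313.5 [[0.5788, 0.1066], [0.608, 0.1057]]
120 279.5 312.5 [[0.5776, 0.0936], [0.6073, 0.0926]]
135 279.5 311.5 [[0.5774, 0.0803], [0.6065, 0.0793]]
150 278.5 310.5 [[0.5762, 0.0666], [0.6058, 0.0656]]
158 278.5 310.5 [[0.5761, 0.0591], [0.6059, 0.058]]
end 162.5 [[0.5914 0.0543 0.03  ]]Traceback (most recent call last):
  File "<stdin>", line 15, in <module>
  File "<stdin>", line 4, in cen
ValueError: attempt to get argmax of an empty sequence
```

Three features agree on the clamp origin ≈ (0.594, 0.137) and yaw ≈ −2.35°. Next I'll grasp the bolt knob.

jog_arm(moves=[-0.05, -0.22, 0.68, 0, 0, 0.0125, 0.5, -0.05, -0.22, 0.68, 0, 0, 0.0125, 0.5, -0.05, -0.22, 0.68, 0, 0, 0.0125, 0.5, -0.05, -0.22, 0.68, 0, 0, 0.0125, 0.5, -0.05, -0.22, 0.68, 0, 0, 0.0125, 0.5, -0.05, -0.22, 0.68, 0, 0, 0.0125, 0.5, -0.05, -0.22, 0.68, 0, 0, 0.0125, 0.5, -0.05, -0.22, 0.68, 0, 0, 0.0125, 0.5], grip_force=20)

```text
t: 5.58
eef_pos: [0.526, 0.0284, 0.0509]
tool_rot: [0.0, 0.722, 0.692, 0.001]
contact_force: [0.3, -0.0, 0.4]
gripper_width: 0.5
grasp_force: 0.0
```

jog_arm(moves=[0, 0, 0, 0, 0, 0, 0, 0, 0, 0, 0, 0, 0, 0, 0, 0, 0, 0, 0, 0, 0, 0, 0, 0, 0, 0, 0, 0, 0, 0, 0, 0, 0, 0, 0, 0, 0, 0, 0, 0, 0, 0, 0, 0, 0, 0, 0, 0, 0, 0, 0, 0, 0, 0, 0, 0])

```text
t: 6.25
eef_pos: [0.5237, 0.028, 0.0512]
tool_rot: [-0.001, 0.722, 0.692, -0.001]
contact_force: [-4.9, 0.8, 1.7]
gripper_width: 0.144
grasp_force: 20.0
```

jog_arm(moves=[0, -0.1, 0, 0, 0, 0, 0, -0.12, 0, 0, 0, 0, 0, 0, -0.12, 0, 0, 0, 0, 0, 0, -0.12, 0, 0, 0, 0, 0, 0, -0.12, 0, 0, 0, 0, 0, 0, -0.12, 0, 0, 0, 0, 0, 0, -0.12, 0, 0, 0, 0, 0, 0, -0.12, 0, 0, 0, 0, 0, 0])

```text
t: 6.92
eef_pos: [0.5229, 0.0127, 0.0509]
tool_rot: [-0.001, 0.722, 0.692, 0.001]
contact_force: [-1.6, 13.4, 4.2]
gripper_width: 0.136
grasp_force: 20.3
```

jog_arm(moves=[0.05, 0, 0, 0, 0, 0, 0.5, 0, 0, 0, 0, 0, 0, 0.5, 0, 0, 0, 0, 0, 0, 0.5, 0, 0, -0.8, 0, 0, 0, 0.5, 0, 0, -0.8, 0, 0, 0, 0.5, 0.9, 0.156, 0, 0, 0, 0, 0.5, 0.9, 0.156, 0, 0, 0, 0, 0.5, 0.9, 0.156, 0, 0, 0, 0, 0.5])

```text
t: 7.58
eef_pos: [0.5349, 0.0651, 0.083]
tool_rot: [0.001, 0.722, 0.691, 0.0]
contact_force: [0.1, -0.5, 0.5]
gripper_width: 0.502
grasp_force: 0.0
```

jog_arm(moves=[0.9, 0.156, 0, 0, 0, 0, 0.5, 0, 0, 0.8, 0, 0, 0, 0.5, 0, 0, 0.8, 0, 0, 0, 0.5, 0, 0, 0, 0, 0, 0, 0, 0, 0, 0, 0, 0, 0, 0, 0, 0, 0, 0, 0, 0, 0, 0, 0, 0, 0, 0, 0, 0, 0, 0, 0, 0, 0, 0, 0])

```text
t: 8.25
eef_pos: [0.5378, 0.0825, 0.0505]
tool_rot: [0.0, 0.722, 0.692, -0.0]
contact_force: [1.9, -0.9, -9.6]
gripper_width: 0.197
grasp_force: 20.3
```

jog_arm(moves=[0.014, -0.279, 0, 0, 0, 0, 0, 0.042, -0.277, 0, 0, 0, 0, 0, 0.069, -0.271, 0, 0, 0, 0, 0, 0.096, -0.263, 0, 0, 0, 0, 0, 0.122, -0.252, 0, 0, 0, 0, 0, 0.146, -0.239, 0, 0, 0, 0, 0, 0.169, -0.223, 0, 0, 0, 0, 0, 0.191, -0.205, 0, 0, 0, 0, 0])

```text
t: 8.92
eef_pos: [0.5003, 0.1007, 0.0516]
tool_rot: [0.002, 0.723, 0.691, 0.002]
contact_force: [5.3, -5.8, -4.1]
gripper_width: 0.199
grasp_force: 20.0
```

jog_arm(moves=[0.21, -0.185, 0, 0, 0, 0, 0, 0.228, -0.163, 0, 0, 0, 0, 0, 0.243, -0.139, 0, 0, 0, 0, 0, 0.255, -0.114, 0, 0, 0, 0, 0, 0.266, -0.088, 0, 0, 0, 0, 0, 0.273, -0.061, 0, 0, 0, 0, 0, 0.05, 0, 0, 0, 0, 0, 0, 0, 0, 0, 0, 0, 0, 0])

```text
t: 9.58
eef_pos: [0.486, 0.1328, 0.0515]
tool_rot: [0.001, 0.722, 0.692, 0.001]
contact_force: [1.0, -2.4, 2.5]
gripper_width: 0.196
grasp_force: 20.5
```

Lever is at about 1.4 rad (the tool is where the open knob should be). Release, and look at the tray.

jog_arm(moves=[0, 0, 0, 0, 0, 0, 0.6, 0, 0, 0, 0, 0, 0, 0.6, 0, 0, 0, 0, 0, 0, 0.6, 0, 0, -1, 0, 0, 0, 0.6, 0, 0, -1, 0, 0, 0, 0.6, 0, 0, -1, 0, 0, 0, 0.6, -0.974, 0.264, -0.12, 0, 0, 0, 0.6, -0.974, 0.264, -0.12, 0, 0, 0, 0.6])

```text
t: 10.25
eef_pos: [0.4943, 0.0949, 0.1164]
tool_rot: [-0.0, 0.721, 0.693, 0.001]
contact_force: [-0.1, -1.7, -0.9]
gripper_width: 0.599
grasp_force: 0.0
```

jog_arm(moves=[-0.974, 0.264, -0.12, 0, 0, 0, 0.6, -0.974, 0.264, -0.12, 0, 0, 0, 0.6, -0.974, 0.264, -0.12, 0, 0, 0, 0.6, -0.974, 0.264, -0.12, 0, 0, 0, 0.6, -0.974, 0.264, -0.12, 0, 0, 0, 0.6, -0.974, 0.264, -0.12, 0, 0, 0, 0.6, -0.974, 0.264, -0.12, 0, 0, 0, 0.6, -0.974, 0.264, -0.12, 0, 0, 0, 0.6])

```text
t: 10.92
eef_pos: [0.5292, -0.0646, 0.1345]
tool_rot: [-0.0, 0.722, 0.692, -0.0]
contact_force: [0.3, 0.7, 0.0]
gripper_width: 0.6
grasp_force: 0.0
```

jog_arm(moves=[-0.974, 0.264, -0.12, 0, 0, 0, 0.6, -0.974, 0.264, -0.12, 0, 0, 0, 0.6, -0.974, 0.264, -0.12, 0, 0, 0, 0.6, -0.974, 0.264, -0.12, 0, 0, 0, 0.6, -0.974, 0.264, -0.12, 0, 0, 0, 0.6, -0.974, 0.264, -0.12, 0, 0, 0, 0.6, -0.974, 0.264, -0.12, 0, 0, 0, 0.6, -0.974, 0.264, -0.12, 0, 0, 0, 0.6])

```text
t: 11.58
eef_pos: [0.565, -0.2219, 0.1536]
tool_rot: [-0.0, 0.722, 0.692, 0.0]
contact_force: [-0.2, 0.4, 0.0]
gripper_width: 0.599
grasp_force: 0.0
```

jog_arm(moves=[-0.974, 0.264, -0.12, 0, 0, 0, 0.6, -0.974, 0.264, -0.12, 0, 0, 0, 0.6, -0.974, 0.264, -0.12, 0, 0, 0, 0.6, 0, 0, 0, 0, 0, -0.27, 0.6, 0, 0, 0, 0, 0, -0.27, 0.6, 0, 0, 0, 0, 0, -0.27, 0.6, 0, 0, 0, 0, 0, -0.27, 0.6, 0, 0, 0, 0, 0, -0.27, 0.6])

```text
t: 12.25
eef_pos: [0.5784, -0.2789, 0.1606]
tool_rot: [-0.001, 0.687, 0.727, 0.0]
contact_force: [-0.2, 1.3, -1.0]
gripper_width: 0.599
grasp_force: 0.0
```

```bash
python3 - <<'E'
from station import *
from h import *
c=read_camera("wrist");cv2.imwrite("pics/w3.png",c["color"]);np.savez("w3.npz",**c)
R=cv2.Rodrigues(np.array(c["rvec"]))[0];o=get_obs();print((-R.T@c["tvec"]).round(4),o["eef_pos"],o["t"])
E
```

```text
[ 0.5758 -0.1985  0.3033] [ 0.57851571 -0.27916463  0.16077976] 12.3
```

View pics/w3.png

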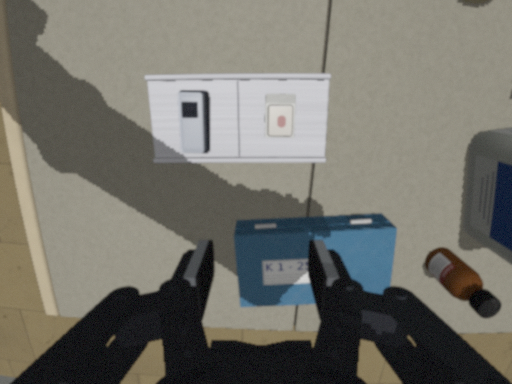

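The tray is squarely in view. The block's strip end is at row ~94 and its wax end at row ~137 (columns 266–294). The dispenser is at (195,121), and the tray spans columns 147–330, rows 75–162.

```bash
python3 - <<'E'
from h import *
c=dict(np.load("w3.npz"));b=c["color"].astype(int);g=b.max(2)
d=b[...,2]-b[...,0]   # warm minus blue
print("d rows",d[85:145:4,280].tolist(), "bg",d[110,250])
m=np.uint8((d>-2)&(g>90));m[:88]=0;m[148:]=0;m[:,:250]=0;m[:,312:]=0
m=cv2.morphologyEx(m,cv2.MORPH_OPEN,np.ones((3,3)))
n,l,s,ce=cv2.connectedComponentsWithStats(m);k=1+s[1:,4].argmax();pts=np.argwhere(l==k)[:,::-1].astype(np.float32)
r=cv2.minAreaRect(pts);print(s[k],ce[k],r)
for z in (.017,.024): print(z,onz(c,cv2.boxPoints(r),z)[:,:2].round(4).tolist())
# tray: blob of bright bluish-grey
t=np.uint8(g>165);t[:,:130]=0;t[:,345:]=0;t[:60]=0;t[175:]=0
n,l,s,ce=cv2.connectedComponentsWithStats(t);k=1+s[1:,4].argmax();pts=np.argwhere(l==k)[:,::-1].astype(np.float32)
r=cv2.minAreaRect(pts);B=onz(c,cv2.boxPoints(r),.018)[:,:2];print(s[k],r,B.round(4).tolist(),B.mean(0))
print([np.linalg.norm(B[i]-B[i-1]).round(4) for i in range(4)])
E
```

```text
d rows [-3, -4, -1, 4, 4, 7, 8, 9, 35, 37, 37, 8, 8, 1, -3] bg -2
[ 264   93   32   45 1350] [279.60962963 114.9762963 ] ((279.64862060546875, 115.09541320800781), (30.379993438720703, 44.615882873535156), 1.7357046604156494)
0.017 [[0.5808, -0.2338], [0.5797, -0.1922], [0.6082, -0.1914], [0.6105, -0.233]]
0.024 [[0.5807, -0.2329], [0.5796, -0.1924], [0.6074, -0.1916], [0.6097, -0.2322]]
[  144    73   187    90 14305] ((236.99996948242188, 117.49998474121094), (185.99996948242188, 88.99998474121094), -0.0) [[0.4618, -0.2647], [0.4665, -0.1802], [0.6383, -0.1715], [0.6484, -0.2547]] [ 0.55374651 -0.21775567]
[np.float64(0.1869), np.float64(0.0847), np.float64(0.172), np.float64(0.0838)]
```

jog_arm(moves=[0.41, 0.12, 0.88, 0, 0, 0, 0.6, 0.41, 0.12, 0.88, 0, 0, 0, 0.6, 0.41, 0.12, 0.88, 0, 0, 0, 0.6, 0.41, 0.12, 0.88, 0, 0, 0, 0.6, 0.41, 0.12, 0.88, 0, 0, 0, 0.6, 0.41, 0.12, 0.88, 0, 0, 0, 0.6, 0.41, 0.12, 0.88, 0, 0, 0, 0.6, 0.41, 0.12, 0.88, 0, 0, 0, 0.6])

```text
t: 12.97
eef_pos: [0.5944, -0.2127, 0.0193]
tool_rot: [-0.0, 0.688, 0.726, 0.0]
contact_force: [-1.1, -0.2, 0.2]
gripper_width: 0.603
grasp_force: 0.0
```

jog_arm(moves=[0, 0, 0.05, 0, 0, 0, 0.6, 0, 0, 0.05, 0, 0, 0, 0.6, 0, 0, 0.05, 0, 0, 0, 0.6, 0, 0, 0.05, 0, 0, 0, 0.6, 0, 0, 0.05, 0, 0, 0, 0.6, 0, 0, 0, 0, 0, 0, 0.6, 0, 0, 0, 0, 0, 0, 0.6, 0, 0, 0, 0, 0, 0, 0.6])

```text
t: 13.63
eef_pos: [0.5943, -0.2142, 0.0155]
tool_rot: [0.0, 0.689, 0.725, 0.0]
contact_force: [1.5, 0.2, -0.3]
gripper_width: 0.599
grasp_force: 0.0
```

jog_arm(moves=[0, 0, 0.06, 0, 0, 0, 0.4, 0, 0, 0, 0, 0, 0, 0, 0, 0, 0, 0, 0, 0, 0, 0, 0, 0, 0, 0, 0, 0, 0, 0, 0, 0, 0, 0, 0, 0, 0, 0, 0, 0, 0, 0, 0, 0, 0, 0, 0, 0, 0, 0, 0, 0, 0, 0, 0, 0])

```text
t: 14.3
eef_pos: [0.5942, -0.2139, 0.0139]
tool_rot: [0.0, 0.688, 0.725, 0.0]
contact_force: [-0.0, -0.8, 0.8]
gripper_width: 0.323
grasp_force: 20.3
```

jog_arm(moves=[0, 0, -1, 0, 0, 0.27, 0, 0, 0, -1, 0, 0, 0.27, 0, 0, 0, -1, 0, 0, 0.27, 0, 0, 0, -1, 0, 0, 0.27, 0, 0, 0, -1, 0, 0, 0.27, 0, 0.985, -0.053, 0, 0, 0, 0, 0, 0.985, -0.053, 0, 0, 0, 0, 0, 0.985, -0.053, 0, 0, 0, 0, 0])

```text
t: 14.97
eef_pos: [0.5934, -0.1543, 0.1142]
tool_rot: [0.0, 0.722, 0.692, 0.0]
contact_force: [1.3, -0.4, -1.0]
gripper_width: 0.322
grasp_force: 20.1
```

jog_arm(moves=[0.985, -0.053, 0, 0, 0, 0, 0, 0.985, -0.053, 0, 0, 0, 0, 0, 0.985, -0.053, 0, 0, 0, 0, 0, 0.985, -0.053, 0, 0, 0, 0, 0, 0.985, -0.053, 0, 0, 0, 0, 0, 0.985, -0.053, 0, 0, 0, 0, 0, 0.985, -0.053, 0, 0, 0, 0, 0, 0.985, -0.053, 0, 0, 0, 0, 0])

```text
t: 15.63
eef_pos: [0.5914, 0.0041, 0.1138]
tool_rot: [-0.0, 0.722, 0.692, -0.0]
contact_force: [-0.3, 0.6, -0.9]
gripper_width: 0.321
grasp_force: 20.1
```

jog_arm(moves=[0.985, -0.053, 0, 0, 0, 0, 0, 0.985, -0.053, 0, 0, 0, 0, 0, 0.985, -0.053, 0, 0, 0, 0, 0, 0.985, -0.053, 0, 0, 0, 0, 0, 0, 0, 0.8, 0, 0, 0, 0, 0, 0, 0.8, 0, 0, 0, 0, 0, 0, 0.8, 0, 0, 0, 0, 0, 0, 0.5, 0, 0, 0, 0])

```text
t: 16.3
eef_pos: [0.5898, 0.0822, 0.0543]
tool_rot: [-0.001, 0.722, 0.692, -0.001]
contact_force: [-0.9, 0.0, -0.2]
gripper_width: 0.32
grasp_force: 20.1
```

jog_arm(moves=[0, 0, 0.5, 0, 0, 0, 0, 0, 0, 0.5, 0, 0, 0, 0, 0, 0, 0.05, 0, 0, 0, 0, 0, 0, 0.04, 0, 0, 0, 0, 0, 0, 0.04, 0, 0, 0, 0, 0, 0, 0.04, 0, 0, 0, 0, 0, 0, 0, 0, 0, 0, 0, 0, 0, 0, 0, 0, 0, 0])

```text
t: 16.97
eef_pos: [0.591, 0.0821, 0.0329]
tool_rot: [0.0, 0.722, 0.692, 0.0]
contact_force: [0.0, 0.1, 1.2]
gripper_width: 0.322
grasp_force: 20.1
```

jog_arm(moves=[0, 0, 0.03, 0, 0, 0, 0, 0, 0, 0, 0, 0, 0, 0.15, 0, 0, 0, 0, 0, 0, 0.5, 0, 0, 0, 0, 0, 0, 0.5, 0, 0, 0, 0, 0, 0, 0.5, 0, 0, -0.3, 0, 0, 0, 0.5, 0, 0, -0.7, 0, 0, 0, 0.5, 0, 0, -1, 0, 0, 0, 0.5])

```text
t: 17.63
eef_pos: [0.5897, 0.0817, 0.072]
tool_rot: [-0.001, 0.722, 0.692, -0.001]
contact_force: [0.9, 0.1, 0.5]
gripper_width: 0.504
grasp_force: 0.0
```

jog_arm(moves=[-0.8, 0, -1, 0, 0, 0, 0, -0.8, 0, 0, 0, 0, 0, 0, -0.8, 0, 0, 0, 0, 0, 0, 0, 0, 0, 0, 0, 0, 0, 0, 0, 0, 0, 0, 0, 0, 0, 0, 0, 0, 0, 0, 0, 0, 0, 0, 0, 0, 0, 0, 0, 0, 0, 0, 0, 0, 0])

```text
t: 18.3
eef_pos: [0.5887, 0.0353, 0.0918]
tool_rot: [-0.0, 0.721, 0.693, 0.0]
contact_force: [-0.3, 1.0, -0.2]
gripper_width: 0.002
grasp_force: 0.0
```

```bash
python3 - <<'E'
from station import *
from h import *
c=read_camera("wrist");np.savez("w4.npz",**c);cv2.imwrite("pics/w4.png",cv2.resize(c["color"],None,fx=1.5,fy=1.5,interpolation=cv2.INTER_CUBIC))
o=get_obs();print(o["eef_pos"],o["t"])
E
```

```text
[0.58864588 0.03509314 0.09174183] 18.35
```

View pics/w4.png

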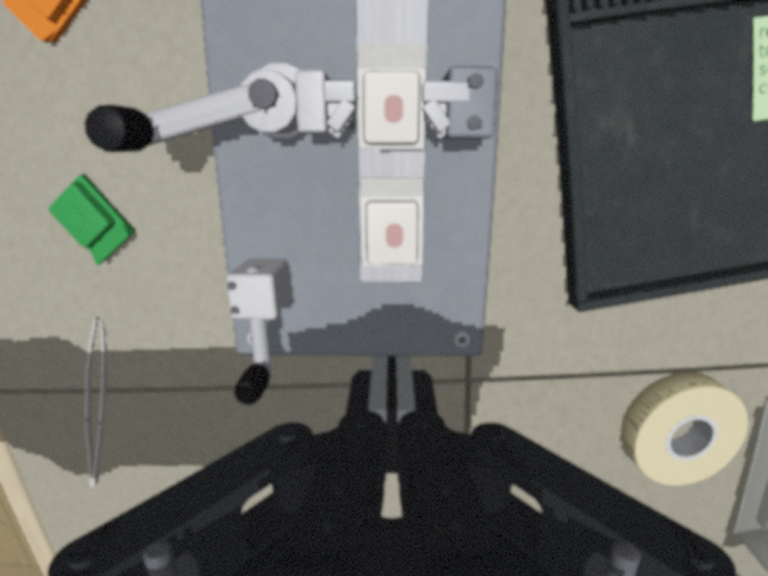

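Both blocks sit cleanly on the track: the new one at (391,232), the old one in the jaws at (391,105). The lever is open (knob at 118,127) and the bolt drawn (253,383). I'll estimate the stop face from the first wrist view, then lower the shut fingers behind the block.

```bash
python3 - <<'E'
from h import *
c=dict(np.load("w1.npz"));g=c["color"].max(2)
print(g[72:125,268].tolist());print(g[72:125,276].tolist())
def cy(P): d=P-np.array([.5925,.1372,0]); return d[:,:2]@[.041,.999]*1e3
for r in (86,87,88,89): print(r,cy(onz(c,[(272,r)],.038)), cy(onz(c,[(272,r)],.03)))
c=dict(np.load("w4.npz"))
for n,p,z in (("new rear",(392,268),.035),("new wax rear",(392,264),.042),("new front",(392,179),.035),("old rear",(392,150),.035),("old front",(392,46),.035)): print(n,cy(onz(c,[(p[0]/1.5,p[1]/1.5)],z)))
E
```

```text
[208, 209, 207, 209, 207, 203, 208, 215, 217, 217, 216, 210, 200, 180, 174, 187, 200, 205, 205, 206, 207, 206, 205, 204, 203, 203, 204, 204, 204, 204, 203, 203, 203, 203, 202, 200, 197, 189, 191, 191, 192, 192, 194, 193, 194, 201, 212, 217, 219, 217, 216, 215, 212]
[211, 212, 210, 210, 210, 207, 210, 214, 217, 219, 218, 213, 202, 190, 188, 197, 207, 209, 208, 208, 209, 209, 208, 209, 208, 208, 208, 207, 209, 208, 206, 207, 206, 208, 207, 204, 200, 194, 193, 190, 192, 195, 195, 195, 194, 199, 210, 215, 215, 216, 215, 215, 215]
86 [48.00154797] [48.32140149]
87 [46.73472226] [47.02971025]
88 [45.46594987] [45.73603413]
89 [44.19521914] [44.44036123]
new rear [-75.44238282]
new wax rear [-71.65473609]
new front [-34.38566034]
old rear [-21.94812778]
old front [19.78976467]
```

jog_arm(moves=[0, 0, 0.98, 0, 0, 0, 0, 0, 0, 0.98, 0, 0, 0, 0, 0, 0, 0.98, 0, 0, 0, 0, 0, 0, 0, 0, 0, 0, 0, 0.3, 0, 0, 0, 0, 0, 0, 0.3, 0, 0, 0, 0, 0, 0, 0.2, 0, 0, 0, 0, 0, 0, 0, 0, 0, 0, 0, 0, 0])

```text
t: 19.02
eef_pos: [0.5903, 0.0522, 0.0342]
tool_rot: [0.0, 0.721, 0.693, 0.001]
contact_force: [0.6, -0.2, 1.0]
gripper_width: 0.0
grasp_force: 0.0
```

jog_arm(moves=[0.12, 0, 0, 0, 0, 0, 0, 0.12, 0, 0, 0, 0, 0, 0, 0.12, 0, 0, 0, 0, 0, 0, 0.12, 0, 0, 0, 0, 0, 0, 0.12, 0, 0, 0, 0, 0, 0, 0.12, 0, 0, 0, 0, 0, 0, 0.12, 0, 0, 0, 0, 0, 0, 0.12, 0, 0, 0, 0, 0, 0])

```text
t: 19.68
eef_pos: [0.5905, 0.0692, 0.0334]
tool_rot: [0.0, 0.722, 0.692, 0.0]
contact_force: [-0.9, -1.0, 3.8]
gripper_width: 0.002
grasp_force: 2.1
```

jog_arm(moves=[0.08, 0, 0, 0, 0, 0, 0, 0.08, 0, 0, 0, 0, 0, 0, 0.08, 0, 0, 0, 0, 0, 0, 0.08, 0, 0, 0, 0, 0, 0, 0.08, 0, 0, 0, 0, 0, 0, 0.08, 0, 0, 0, 0, 0, 0, 0.08, 0, 0, 0, 0, 0, 0, 0.08, 0, 0, 0, 0, 0, 0])

```text
t: 20.35
eef_pos: [0.5909, 0.0818, 0.0333]
tool_rot: [0.0, 0.722, 0.692, 0.0]
contact_force: [0.1, -1.6, 6.4]
gripper_width: 0.004
grasp_force: 2.5
```

jog_arm(moves=[0.04, 0, 0, 0, 0, 0, 0, 0.04, 0, 0, 0, 0, 0, 0, 0.04, 0, 0, 0, 0, 0, 0, 0.04, 0, 0, 0, 0, 0, 0, 0.04, 0, 0, 0, 0, 0, 0, 0.04, 0, 0, 0, 0, 0, 0, 0, 0, 0, 0, 0, 0, 0, 0, 0, 0, 0, 0, 0, 0])

```text
t: 21.02
eef_pos: [0.591, 0.0868, 0.0332]
tool_rot: [0.0, 0.722, 0.692, 0.0]
contact_force: [0.3, -0.9, 5.8]
gripper_width: 0.0
grasp_force: 2.1
```

jog_arm(moves=[0, 0, -0.05, 0, 0, 0, 0, 0, 0, 0, 0, 0, 0, 0, 0.03, 0, 0, 0, 0, 0, 0, 0.03, 0, 0, 0, 0, 0, 0, 0.03, 0, 0, 0, 0, 0, 0, 0.03, 0, 0, 0, 0, 0, 0, 0, 0, 0, 0, 0, 0, 0, 0, 0, 0, 0, 0, 0, 0])

```text
t: 21.68
eef_pos: [0.5909, 0.0893, 0.034]
tool_rot: [-0.0, 0.722, 0.692, -0.0]
contact_force: [0.4, 0.4, -0.4]
gripper_width: -0.001
grasp_force: 0.0
```

jog_arm(moves=[0.03, 0, 0, 0, 0, 0, 0, 0.03, 0, 0, 0, 0, 0, 0, 0.03, 0, 0, 0, 0, 0, 0, 0.03, 0, 0, 0, 0, 0, 0, 0.03, 0, 0, 0, 0, 0, 0, 0.03, 0, 0, 0, 0, 0, 0, 0.03, 0, 0, 0, 0, 0, 0, 0, 0, 0, 0, 0, 0, 0])

```text
t: 22.35
eef_pos: [0.5912, 0.0936, 0.0341]
tool_rot: [-0.0, 0.722, 0.692, 0.0]
contact_force: [-0.2, 0.1, 0.3]
gripper_width: 0.001
grasp_force: 0.0
```

jog_arm(moves=[0.03, 0, 0, 0, 0, 0, 0, 0.03, 0, 0, 0, 0, 0, 0, 0.03, 0, 0, 0, 0, 0, 0, 0.03, 0, 0, 0, 0, 0, 0, 0.03, 0, 0, 0, 0, 0, 0, 0, 0, 0, 0, 0, 0, 0, 0, 0, 0, 0, 0, 0, 0, 0, 0, 0, 0, 0, 0, 0])

```text
t: 23.02
eef_pos: [0.5913, 0.0964, 0.0341]
tool_rot: [-0.0, 0.722, 0.692, 0.0]
contact_force: [-0.4, 0.2, -0.1]
gripper_width: 0.001
grasp_force: 0.0
```

```bash
cat > prof.py <<'E'
from station import *
from h import *
c=read_camera("wrist");np.savez("wl.npz",**c)
b=c["color"].astype(int)
ys=np.arange(-70,75,2.5);ax=np.array([.041,.999])
for X in (0,9):
    P=np.array([[.5925+y*.041e-3+X*1e-3,.1372+y*.999e-3-X*.041e-3,.036] for y in ys]);uv=pix(c,P)
    print(X,[(float(y),int(b[int(round(v)),int(round(u)),2]-b[int(round(v)),int(round(u)),0]),int(b[int(round(v)),int(round(u))].max())) for y,(u,v) in zip(ys,uv) if 0<=u<512 and 0<=v<384])
E
python3 prof.py
```

```text
0 [(-70.0, -4, 30), (-67.5, 0, 29), (-65.0, -5, 30), (-62.5, -4, 29), (-60.0, -2, 33), (-57.5, -2, 77), (-55.0, -3, 79), (-52.5, -7, 66), (-50.0, -4, 57), (-47.5, -5, 63), (-45.0, -7, 64), (-42.5, 0, 62), (-40.0, -5, 66), (-37.5, 0, 69), (-35.0, -3, 73), (-32.5, -6, 87), (-30.0, 6, 128), (-27.5, 8, 165), (-25.0, 9, 218), (-22.5, 11, 214), (-20.0, 34, 195), (-17.5, 36, 191), (-15.0, 36, 193), (-12.5, 19, 202), (-10.0, 9, 221), (-7.5, 9, 222), (-5.0, 7, 223), (-2.5, 4, 221), (0.0, 7, 176), (2.5, 4, 201), (5.0, 2, 198), (7.5, 5, 197), (10.0, 4, 160), (12.5, 9, 216), (15.0, 8, 217), (17.5, 9, 219), (20.0, 33, 196), (22.5, 40, 193), (25.0, 37, 192), (27.5, 40, 194), (30.0, 18, 210), (32.5, 8, 223), (35.0, 8, 223), (37.5, 9, 225), (40.0, 8, 182), (42.5, 3, 197), (45.0, 3, 197), (47.5, 4, 200), (50.0, 3, 195), (52.5, -3, 220), (55.0, -3, 226), (57.5, 0, 227), (60.0, -4, 203), (62.5, -6, 215), (65.0, -5, 215), (67.5, -5, 216), (70.0, -6, 216), (72.5, -5, 217)]
9 [(-70.0, 6, 23), (-67.5, -6, 27), (-65.0, 0, 23), (-62.5, -2, 29), (-60.0, -2, 26), (-57.5, -8, 24), (-55.0, -5, 25), (-52.5, -5, 86), (-50.0, -5, 87), (-47.5, -4, 89), (-45.0, -5, 89), (-42.5, -6, 84), (-40.0, -6, 85), (-37.5, -4, 82), (-35.0, -6, 97), (-32.5, -5, 100), (-30.0, 4, 129), (-27.5, 8, 162), (-25.0, 8, 219), (-22.5, 8, 219), (-20.0, 8, 219), (-17.5, 7, 219), (-15.0, 8, 221), (-12.5, 9, 219), (-10.0, 9, 220), (-7.5, 9, 222), (-5.0, 8, 222), (-2.5, 3, 222), (0.0, 8, 176), (2.5, 2, 200), (5.0, 5, 197), (7.5, 2, 197), (10.0, 5, 138), (12.5, 7, 217), (15.0, 9, 219), (17.5, 7, 219), (20.0, 7, 220), (22.5, 8, 219), (25.0, 8, 221), (27.5, 8, 221), (30.0, 8, 222), (32.5, 8, 222), (35.0, 8, 223), (37.5, 8, 225), (40.0, 8, 182), (42.5, 2, 202), (45.0, 4, 199), (47.5, 2, 197), (50.0, 3, 198), (52.5, -3, 221), (55.0, -3, 224), (57.5, 0, 225), (60.0, -6, 211), (62.5, -6, 218), (65.0, -5, 219), (67.5, -5, 218), (70.0, -6, 219), (72.5, -5, 218)]
```

jog_arm(moves=[0.025, 0, 0, 0, 0, 0, 0, 0.025, 0, 0, 0, 0, 0, 0, 0.025, 0, 0, 0, 0, 0, 0, 0.025, 0, 0, 0, 0, 0, 0, 0, 0, 0, 0, 0, 0, 0, 0, 0, 0, 0, 0, 0, 0, 0, 0, 0, 0, 0, 0, 0, 0, 0, 0, 0, 0, 0, 0])

```text
t: 23.73
eef_pos: [0.5913, 0.0973, 0.0341]
tool_rot: [0.0, 0.722, 0.692, -0.0]
contact_force: [-0.5, -5.5, 0.6]
gripper_width: 0.001
grasp_force: 2.6
```

jog_arm(moves=[0.025, 0, 0, 0, 0, 0, 0, 0.025, 0, 0, 0, 0, 0, 0, 0.025, 0, 0, 0, 0, 0, 0, 0, 0, 0, 0, 0, 0, 0, 0, 0, 0, 0, 0, 0, 0, 0, 0, 0, 0, 0, 0, 0, 0, 0, 0, 0, 0, 0, 0, 0, 0, 0, 0, 0, 0, 0])

```text
t: 24.4
eef_pos: [0.5912, 0.0975, 0.0341]
tool_rot: [0.001, 0.722, 0.691, -0.001]
contact_force: [-0.7, -7.7, 2.4]
gripper_width: -0.0
grasp_force: 4.0
```

Firm contact with the stop at 7.7 N. Back off, and return to the lever knob.

jog_arm(moves=[-0.3, 0, 0, 0, 0, 0, 0, -0.7, 0, 0, 0, 0, 0, 0, 0, 0, -0.85, 0, 0, 0, 0, 0, 0, -0.85, 0, 0, 0, 0, 0, 0, -0.85, 0, 0, 0, 0.5, 0, 0, -0.85, 0, 0, 0, 0.5, 0.403, -0.888, 0, 0, 0, 0, 0.5, 0.403, -0.888, 0, 0, 0, 0, 0.5])

```text
t: 25.07
eef_pos: [0.5572, 0.0972, 0.1035]
tool_rot: [0.001, 0.722, 0.692, 0.002]
contact_force: [-0.8, 1.3, -0.2]
gripper_width: 0.496
grasp_force: 0.0
```

jog_arm(moves=[0.403, -0.888, 0, 0, 0, 0, 0.5, 0.403, -0.888, 0, 0, 0, 0, 0.5, 0.403, -0.888, 0, 0, 0, 0, 0.5, 0.403, -0.888, 0, 0, 0, 0, 0.5, 0, 0, 0.86, 0, 0, 0, 0.5, 0, 0, 0.86, 0, 0, 0, 0.5, 0, 0, 0.86, 0, 0, 0, 0.5, 0, 0, 0, 0, 0, 0, 0.5])

```text
t: 25.73
eef_pos: [0.4844, 0.1324, 0.0484]
tool_rot: [-0.001, 0.722, 0.692, -0.002]
contact_force: [-0.2, 0.6, 0.3]
gripper_width: 0.499
grasp_force: 0.0
```

jog_arm(moves=[0, 0, 0, 0, 0, 0, 0, 0, 0, 0, 0, 0, 0, 0, 0, 0, 0, 0, 0, 0, 0, 0, 0, 0, 0, 0, 0, 0, 0, 0, 0, 0, 0, 0, 0, 0, 0, 0, 0, 0, 0, 0, 0, 0, 0, 0, 0, 0, 0, 0, 0, 0, 0, 0, 0, 0], grip_force=30)

```text
t: 26.4
eef_pos: [0.486, 0.1326, 0.0512]
tool_rot: [-0.0, 0.722, 0.692, 0.0]
contact_force: [-3.7, -1.1, 6.4]
gripper_width: 0.19
grasp_force: 29.8
```

jog_arm(moves=[-0.273, 0.061, 0, 0, 0, 0, 0, -0.266, 0.088, 0, 0, 0, 0, 0, -0.255, 0.114, 0, 0, 0, 0, 0, -0.243, 0.139, 0, 0, 0, 0, 0, -0.228, 0.163, 0, 0, 0, 0, 0, -0.21, 0.185, 0, 0, 0, 0, 0, -0.191, 0.205, 0, 0, 0, 0, 0, -0.169, 0.223, 0, 0, 0, 0, 0])

```text
t: 27.07
eef_pos: [0.5053, 0.0941, 0.0509]
tool_rot: [-0.002, 0.722, 0.692, -0.002]
contact_force: [-12.1, -5.1, 17.9]
gripper_width: 0.197
grasp_force: 31.1
```

jog_arm(moves=[-0.146, 0.239, 0, 0, 0, 0, 0, -0.122, 0.252, 0, 0, 0, 0, 0, -0.096, 0.263, 0, 0, 0, 0, 0, -0.069, 0.271, 0, 0, 0, 0, 0, -0.042, 0.277, 0, 0, 0, 0, 0, -0.014, 0.279, 0, 0, 0, 0, 0, 0, 0.1, 0, 0, 0, 0, 0, 0, 0, 0, 0, 0, 0, 0])

```text
t: 27.73
eef_pos: [0.5385, 0.0789, 0.0506]
tool_rot: [-0.0, 0.723, 0.691, -0.004]
contact_force: [-10.3, -11.8, 12.1]
gripper_width: 0.195
grasp_force: 31.0
```

jog_arm(moves=[0, 0.1, 0, 0, 0, 0, 0, 0, 0, 0, 0, 0, 0, 0, 0, 0, 0, 0, 0, 0, 0, 0, 0, 0, 0, 0, 0, 0, 0, 0, 0, 0, 0, 0, 0, 0, 0, 0, 0, 0, 0, 0, 0, 0, 0, 0, 0, 0, 0, 0, 0, 0, 0, 0, 0, 0])

```text
t: 28.4
eef_pos: [0.5386, 0.0788, 0.0505]
tool_rot: [-0.002, 0.723, 0.691, -0.005]
contact_force: [-15.4, -12.1, 17.1]
gripper_width: 0.192
grasp_force: 31.5
```

jog_arm(moves=[0, -0.15, 0, 0, 0, 0, 0.2, 0, 0, 0, 0, 0, 0, 0.5, 0, 0, 0, 0, 0, 0, 0.5, 0, 0, 0, 0, 0, 0, 0.5, 0, 0, -0.8, 0, 0, 0, 0.5, 0, 0, -0.8, 0, 0, 0, 0.5, 0, 0, 0, 0, 0, 0, 0.5, 0, 0, 0, 0, 0, 0, 0.5])

```text
t: 29.07
eef_pos: [0.5415, 0.0847, 0.0832]
tool_rot: [0.0, 0.722, 0.692, 0.001]
contact_force: [-0.5, -0.4, 0.1]
gripper_width: 0.495
grasp_force: 0.0
```

```bash
python3 - <<'E'
from station import *
from h import *
c=read_camera("wrist");np.savez("w5.npz",**c);o=get_obs();print(o["eef_pos"],o["t"])
cv2.imwrite("pics/w5.png",cv2.resize(c["color"],None,fx=1.5,fy=1.5))
E
```

```text
[0.54077923 0.08459768 0.08253149] 29.1167
```

View pics/w5.png

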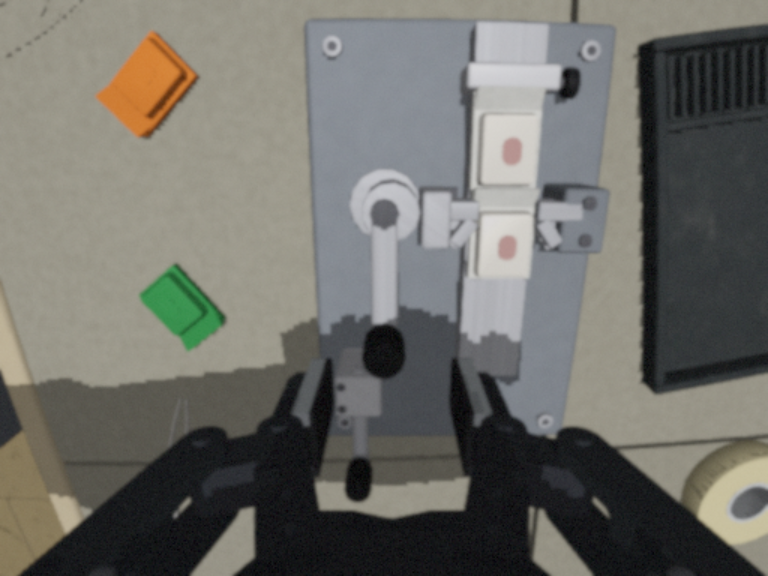

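Lever arm is parallel to the track (knob at 384,350), the new block is in the jaws (505,245), the old one is at the stop (508,150), and the bolt knob is at (358,480). Now the bolt.

jog_arm(moves=[-0.91, -0.2, 0, 0, 0, 0, 0.5, -0.91, -0.2, 0, 0, 0, 0, 0.5, -0.91, -0.2, 0, 0, 0, 0, 0.5, -0.91, -0.2, 0, 0, 0, 0, 0.5, 0, 0, 0.8, 0, 0, 0, 0.5, 0, 0, 0.8, 0, 0, 0, 0.5, 0, 0, 0, 0, 0, 0, 0.5, 0, 0, 0, 0, 0, 0, 0], grip_force=25)

```text
t: 29.78
eef_pos: [0.5204, 0.0118, 0.0495]
tool_rot: [-0.001, 0.722, 0.692, -0.001]
contact_force: [-0.2, 0.5, -0.5]
gripper_width: 0.373
grasp_force: 0.0
```

jog_arm(moves=[0, 0, 0, 0, 0, 0, 0, 0, 0, 0, 0, 0, 0, 0, 0, 0, 0, 0, 0, 0, 0, 0, 0, 0, 0, 0, 0, 0, 0, 0, 0, 0, 0, 0, 0, 0, 0, 0, 0, 0, 0, 0, 0, 0, 0, 0, 0, 0, 0, 0, 0, 0, 0, 0, 0, 0])

```text
t: 30.45
eef_pos: [0.5224, 0.012, 0.051]
tool_rot: [0.001, 0.722, 0.692, 0.001]
contact_force: [4.8, 1.2, -0.9]
gripper_width: 0.135
grasp_force: 25.2
```

jog_arm(moves=[0.11, 0, 0, 0, 0, 0, 0, 0.11, 0, 0, 0, 0, 0, 0, 0.11, 0, 0, 0, 0, 0, 0, 0.11, 0, 0, 0, 0, 0, 0, 0.11, 0, 0, 0, 0, 0, 0, 0.11, 0, 0, 0, 0, 0, 0, 0.11, 0, 0, 0, 0, 0, 0, 0.11, 0, 0, 0, 0, 0, 0])

```text
t: 31.12
eef_pos: [0.5231, 0.0282, 0.051]
tool_rot: [0.001, 0.722, 0.692, 0.0]
contact_force: [4.2, -10.7, 0.6]
gripper_width: 0.136
grasp_force: 25.4
```

jog_arm(moves=[0, 0, 0, 0, 0, 0, 0.5, 0, 0, 0, 0, 0, 0, 0.5, 0, 0, 0, 0, 0, 0, 0.5, 0, 0, -1, 0, 0, 0, 0.5, 0, 0, -1, 0, 0, 0, 0.5, 0, 0, -1, 0, 0, 0, 0.5, 0.879, 0.4125, 0, 0, 0, 0, 0.5, 0.879, 0.4125, 0, 0, 0, 0, 0.5])

```text
t: 31.78
eef_pos: [0.5399, 0.0635, 0.1117]
tool_rot: [-0.0, 0.723, 0.691, 0.001]
contact_force: [-0.4, 0.0, 0.6]
gripper_width: 0.503
grasp_force: 0.0
```

jog_arm(moves=[0.879, 0.4125, 0, 0, 0, 0, 0.5, 0.879, 0.4125, 0, 0, 0, 0, 0.5, 0.879, 0.4125, 0, 0, 0, 0, 0.5, 0.879, 0.4125, 0, 0, 0, 0, 0.5, 0.879, 0.4125, 0, 0, 0, 0, 0.5, 0.879, 0.4125, 0, 0, 0, 0, 0.5, 0, 0, 0, 0, 0, 0, 0.5, 0, 0, 0, 0, 0, 0, 0.5])

```text
t: 32.45
eef_pos: [0.5932, 0.1682, 0.1099]
tool_rot: [-0.001, 0.721, 0.693, -0.001]
contact_force: [-0.4, -0.8, -0.1]
gripper_width: 0.503
grasp_force: 0.0
```

```bash
python3 - <<'E'
from station import *
o=get_obs();print(o["eef_pos"],o["tool_rot"])
E
python3 prof.py | head -1
```

```text
[0.59318196 0.16818778 0.10989239] [-5.14605691e-04  7.21053727e-01  6.92878644e-01 -6.65532702e-04]
0 [(-70.0, -6, 124), (-67.5, -5, 119), (-65.0, -1, 118), (-62.5, -4, 120), (-60.0, -3, 119), (-57.5, -3, 121), (-55.0, -4, 121), (-52.5, -5, 119), (-50.0, -6, 121), (-47.5, -3, 121), (-45.0, -6, 121), (-42.5, -2, 119), (-40.0, -4, 120), (-37.5, -4, 118), (-35.0, -5, 119), (-32.5, -1, 119), (-30.0, 5, 141), (-27.5, 6, 144), (-25.0, 10, 147), (-22.5, 12, 139), (-20.0, 20, 126), (-17.5, 19, 127), (-15.0, 17, 132), (-12.5, 11, 143), (-10.0, 8, 150), (-7.5, 7, 150), (-5.0, 6, 148), (-2.5, 8, 138), (0.0, 6, 134), (2.5, 3, 139), (5.0, 1, 135), (7.5, 3, 131), (10.0, 7, 136), (12.5, 8, 145), (15.0, 7, 146), (17.5, 8, 140), (20.0, 25, 122), (22.5, 26, 125), (25.0, 26, 124), (27.5, 19, 133), (30.0, 9, 197), (32.5, 8, 229), (35.0, 8, 232), (37.5, 8, 211), (40.0, 6, 194), (42.5, 4, 208), (45.0, 3, 204), (47.5, 2, 205), (50.0, -4, 199), (52.5, -4, 217), (55.0, -4, 222), (57.5, -3, 224), (60.0, -4, 159), (62.5, -6, 204), (65.0, -5, 205), (67.5, -6, 204), (70.0, -6, 205), (72.5, -5, 204)]
```

jog_arm(moves=[0, 0, 0.9, 0, 0, 0, 0.5, 0, 0, 0.9, 0, 0, 0, 0.5, 0, 0, 0.9, 0, 0, 0, 0.5, 0, 0, 0.9, 0, 0, 0, 0.5, 0, 0, 0.12, 0, 0, 0, 0.5, 0, 0, 0.12, 0, 0, 0, 0.5, 0, 0, 0.1, 0, 0, 0, 0.5, 0, 0, 0, 0, 0, 0, 0.5], grip_force=20)

```text
t: 33.17
eef_pos: [0.5943, 0.1667, 0.0324]
tool_rot: [0.0, 0.722, 0.692, 0.0]
contact_force: [-0.2, -0.2, 0.6]
gripper_width: 0.501
grasp_force: 0.0
```

jog_arm(moves=[0, 0, 0, 0, 0, 0, 0.35, 0, 0, 0, 0, 0, 0, 0, 0, 0, 0, 0, 0, 0, 0, 0, 0, 0, 0, 0, 0, 0, 0, 0, 0, 0, 0, 0, 0, 0, 0, 0, 0, 0, 0, 0, 0, 0, 0, 0, 0, 0, 0, 0, 0, 0, 0, 0, 0, 0])

```text
t: 33.83
eef_pos: [0.5946, 0.1672, 0.0327]
tool_rot: [0.0, 0.722, 0.692, 0.001]
contact_force: [-0.8, -1.1, 5.9]
gripper_width: 0.316
grasp_force: 20.0
```

jog_arm(moves=[0, 0, -0.1, 0, 0, 0, 0, 0, 0, -0.3, 0, 0, 0, 0, 0, 0, -0.8, 0, 0, 0, 0, 0, 0, -1, 0, 0, -0.27, 0, 0, 0, -1, 0, 0, -0.27, 0, 0, 0, -1, 0, 0, -0.27, 0, 0, 0, -0.2, 0, 0, -0.27, 0, 0, 0, 0, 0, 0, -0.27, 0])

```text
t: 34.5
eef_pos: [0.5949, 0.1675, 0.1214]
tool_rot: [0.001, 0.688, 0.726, 0.002]
contact_force: [0.5, -0.2, -1.2]
gripper_width: 0.32
grasp_force: 19.8
```

jog_arm(moves=[-0.9525, -0.0485, 0, 0, 0, 0, 0, -0.9525, -0.0485, 0, 0, 0, 0, 0, -0.9525, -0.0485, 0, 0, 0, 0, 0, -0.9525, -0.0485, 0, 0, 0, 0, 0, -0.9525, -0.0485, 0, 0, 0, 0, 0, -0.9525, -0.0485, 0, 0, 0, 0, 0, -0.9525, -0.0485, 0, 0, 0, 0, 0, -0.9525, -0.0485, 0, 0, 0, 0, 0])

```text
t: 35.17
eef_pos: [0.5931, 0.0137, 0.1183]
tool_rot: [-0.001, 0.688, 0.726, -0.001]
contact_force: [-0.0, 0.6, 0.7]
gripper_width: 0.322
grasp_force: 19.8
```

jog_arm(moves=[-0.9525, -0.0485, 0, 0, 0, 0, 0, -0.9525, -0.0485, 0, 0, 0, 0, 0, -0.9525, -0.0485, 0, 0, 0, 0, 0, -0.9525, -0.0485, 0, 0, 0, 0, 0, -0.9525, -0.0485, 0, 0, 0, 0, 0, -0.9525, -0.0485, 0, 0, 0, 0, 0, -0.9525, -0.0485, 0, 0, 0, 0, 0, -0.9525, -0.0485, 0, 0, 0, 0, 0])

```text
t: 35.83
eef_pos: [0.5933, -0.1386, 0.1182]
tool_rot: [-0.001, 0.688, 0.726, -0.001]
contact_force: [0.8, -0.3, 0.3]
gripper_width: 0.318
grasp_force: 19.8
```

jog_arm(moves=[-0.9525, -0.0485, 0, 0, 0, 0, 0, -0.9525, -0.0485, 0, 0, 0, 0, 0, -0.9525, -0.0485, 0, 0, 0, 0, 0, -0.9525, -0.0485, 0, 0, 0, 0, 0, 0, 0, 0.9, 0, 0, 0, 0, 0, 0, 0.9, 0, 0, 0, 0, 0, 0, 0.9, 0, 0, 0, 0, 0, 0, 0.9, 0, 0, 0, 0])

```text
t: 36.5
eef_pos: [0.5934, -0.214, 0.0455]
tool_rot: [-0.001, 0.688, 0.725, -0.0]
contact_force: [-0.1, 0.3, 0.1]
gripper_width: 0.324
grasp_force: 19.8
```

jog_arm(moves=[0, 0.04, 0.6, 0, 0, 0, 0, 0, 0, 0.6, 0, 0, 0, 0, 0, 0, 0.2, 0, 0, 0, 0, 0, 0, 0.03, 0, 0, 0, 0, 0, 0, 0.03, 0, 0, 0, 0, 0, 0, 0.03, 0, 0, 0, 0, 0, 0, 0, 0, 0, 0, 0, 0, 0, 0, 0, 0, 0, 0])

```text
t: 37.17
eef_pos: [0.5957, -0.2144, 0.0186]
tool_rot: [0.001, 0.688, 0.725, 0.0]
contact_force: [-0.2, -0.1, 0.1]
gripper_width: 0.323
grasp_force: 19.8
```

Still about 4 mm above the tray; continue gently.

jog_arm(moves=[0, 0, 0.04, 0, 0, 0, 0, 0, 0, 0.04, 0, 0, 0, 0, 0, 0, 0.04, 0, 0, 0, 0, 0, 0, 0.04, 0, 0, 0, 0, 0, 0, 0.03, 0, 0, 0, 0, 0, 0, 0, 0, 0, 0, 0, 0, 0, 0, 0, 0, 0, 0, 0, 0, 0, 0, 0, 0, 0])

```text
t: 37.83
eef_pos: [0.5953, -0.2143, 0.0148]
tool_rot: [-0.0, 0.688, 0.725, 0.0]
contact_force: [-2.1, 1.3, 7.4]
gripper_width: 0.319
grasp_force: 20.5
```

jog_arm(moves=[0, 0, -0.04, 0, 0, 0, 0, 0, 0, 0, 0, 0, 0, 0.4, 0, 0, 0, 0, 0, 0, 0.55, 0, 0, 0, 0, 0, 0, 0.55, 0, 0, -0.2, 0, 0, 0, 0.55, 0, 0, -0.8, 0, 0, 0, 0.55, 0, 0, -1, 0, 0, 0, 0.55, -0.5, 0, -1, 0, 0, 0, 0.55])

```text
t: 38.5
eef_pos: [0.5956, -0.2219, 0.075]
tool_rot: [-0.001, 0.688, 0.726, 0.0]
contact_force: [0.4, -0.1, 0.7]
gripper_width: 0.549
grasp_force: 0.0
```

jog_arm(moves=[-0.6, 0, -1, 0, 0, 0, 0.55, -0.6, 0, -1, 0, 0, 0, 0.55, -0.6, 0, -1, 0, 0, 0, 0.55, -0.6, 0, -1, 0, 0, 0, 0.55, 0, 0, 0, 0, 0, 0, 0.55, 0, 0, 0, 0, 0, 0, 0.55, 0, 0, 0, 0, 0, 0, 0.55, 0, 0, 0, 0, 0, 0, 0.55])

```text
t: 39.17
eef_pos: [0.5977, -0.2708, 0.1536]
tool_rot: [-0.001, 0.688, 0.726, -0.0]
contact_force: [0.4, 0.1, -0.2]
gripper_width: 0.55
grasp_force: 0.0
```

```bash
python3 - <<'E'
from station import *
from h import *
c=read_camera("wrist");t=read_camera("top")["color"];im=c["color"].copy()
b=c["color"].astype(int);d=b[...,2]-b[...,0]
P=pix(c,[[.5964,-.2157,.017]])[0].astype(int)
m=np.uint8((d>-2)&(b.max(2)>90));k=np.zeros_like(m);k[max(P[1]-40,0):P[1]+40,P[0]-32:P[0]+32]=1;m=cv2.morphologyEx(m*k,cv2.MORPH_OPEN,np.ones((3,3)))
n,l,s,ce=cv2.connectedComponentsWithStats(m);i=1+s[1:,4].argmax();r=cv2.minAreaRect(np.argwhere(l==i)[:,::-1].astype(np.float32))
B=onz(c,cv2.boxPoints(r),.017)[:,:2];print(P,s[i],r,B.round(4).tolist(),B.mean(0));print(get_obs()["eef_pos"])
z=cv2.resize(t[170:268,145:360],None,fx=3.4,fy=3.4,interpolation=cv2.INTER_CUBIC)
w=cv2.resize(im[0:260,60:400],(340,260));H=np.zeros((z.shape[0]+260,z.shape[1],3),np.uint8);H[:z.shape[0]]=z;H[z.shape[0]:,:340]=w;cv2.imwrite("pics/end.png",H);print(H.shape)
E
```

```text
[260 127] [ 246  103   32   45 1394] ((261.5, 125.0), (44.0, 31.0), 90.0) [[0.5817, -0.1945], [0.6103, -0.193], [0.613, -0.2336], [0.5833, -0.2352]] [ 0.59708448 -0.21407353]
[ 0.59778849 -0.27101711  0.15362478]
(593, 731, 3)
```

View pics/end.png

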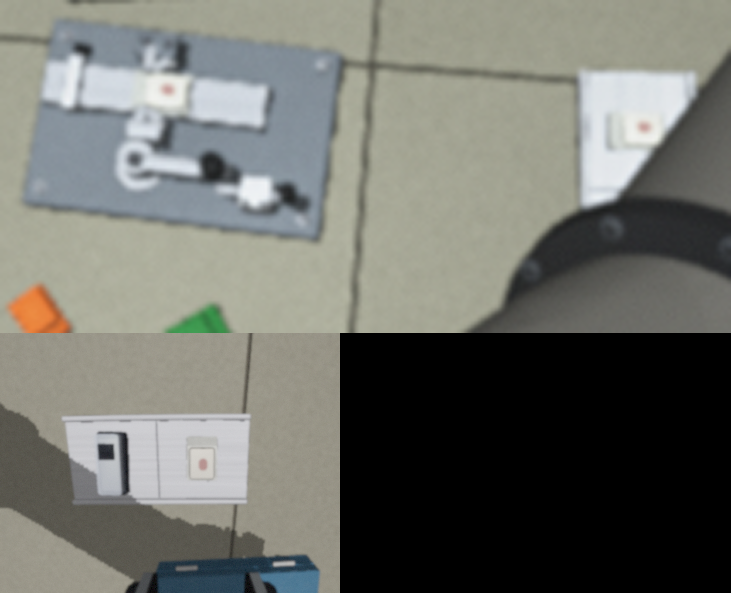

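The new block is in the jaws (165,90), with the lever shut and the bolt home. The old block lies squarely in its bay (202,462), about 2 mm from the middle, and the dispenser looks undisturbed.

```bash
python3 -c "
from station import *
print(hand_in())"
```

```text
the job is handed in; nothing more can be done
None
```

The job is handed in, with no verdict returned: the new block is clamped in the jaws with lever shut and bolt home, pushed in at about 8 N, and the old block lies flat in the tray's free place, about 2 mm from its middle.

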